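Load and start the counter-top vegetable steamer

TASK

First slide the steamer's portion slider all the way back to its zero end, then put every onion and leek piece from the chopping board into the steamer's pan and seat the lid flat on the pan. Then set the slider to the mark that equals the number of vegetables in the pan (two, three or four), and last press the start lever down until it clicks and stays down by itself. Leave the other things on the counter standing.

Things in the scene. Friction and masses are not known exactly. Their poses are not given: they have to be found in the camera images.
- steamer: fixed counter-top steamer on the robot's right, 270 (its x, away from the robot) x 305 (its y) x 95 high, turned by up to 0.15 rad; origin under its middle. Right part: the open steel pan. Left (+y) part, 120 wide: the flat control deck, 95 above the counter, with the slider and, on the slider's left, the start lever.
- pan (a point): centre of the pan's inner floor, 15 above the counter; axes as the steamer's. The pan is an open steel well, 220 (x) x 150 (y) inside, 80 deep, with steel edges 20 to 25 wide. It holds four vegetables side by side, two by two.
- pan_rim (a point): centre of the pan's mouth, 80 above pan, level with the machine's top; axes as the steamer's.
- fader (a joint): portion slider: 0 at the zero end (nearest the robot, at the broad tick mark), growing to 0.125 m at the far end, along the steamer's +x. Thin tick marks 1 to 5 lie every 25 mm: mark k is at 0.025 k m. It starts between 0.03 and 0.115, takes about 1.5 N to move and stays where it is left. n vegetables need mark n.
- fader_top (a point): centre of the top of the slider's black grip (with a white line across); moves with the slider; axes as the steamer's. The grip is 20 long along its track (x), 30 wide (y), 42 tall, its top 54 above the deck; the track is 12 high. The lever's middle line is 56 mm to its +y side.
- lever (a joint): start lever: 0 raised (about 30 degrees), growing as it is pressed down to 0.50 rad, where it lies level. It springs back if let go before about 0.40 rad; past that it snaps home and a detent holds it at 0.50. Pressing at its tip takes up to about 9 N.
- lever_tip (a point): middle of the black pad (34 x 36) on top of the free end of the lever, where to press. The lever is 100 long, 32 wide, hinged at its far end, 85 mm beyond this point; the free end points to the steamer's -x. Pressed, this point falls about 40 mm, from about 170 to about 129 above the counter, and moves about 15 mm to -x; its axes turn with the lever.
- lid: steel lid, 350 g: a plate 250 (its x) x 178 (y) x 5 with a skirt 206 x 136 x 8 below that drops into the pan's mouth with 7 mm play. Origin: centre of the skirt's underside; plate top 13 above it. Bar handle in the middle: 100 long (x), 16 wide (y), middle 46 and top 53 above the origin, 26 mm free under it. Seated, the origin is 8 below pan_rim, its x along the steamer's x.
- board: dark wooden chopping board between steamer and lid, 300 (its x) x 190 (its y) x 15, fixed to the counter; origin under its middle. Two to four vegetables stand on it, in two rows along x: in a row at least 100 mm from centre to centre, but as little as 76 mm between the rows, so close the fingers along x. The lid lies flat on the counter on its +y side.
- onion1: peeled white onion, 58 diameter (sides upright from 16 to 30 mm up), 50 tall, trimmed flat below, 110 g. Origin: centre of its flat underside, z up through its top; its centre is 25 mm along z. On the chopping board at the start, at any yaw; reads None from the start if absent in this run.
- onion2: peeled white onion, 58 diameter (sides upright from 16 to 30 mm up), 50 tall, trimmed flat below, 110 g. Origin: centre of its flat underside, z up through its top; its centre is 25 mm along z. On the chopping board at the start, at any yaw; reads None from the start if absent in this run.
- leek1: piece of leek, white with one pale green end, lying on its side: 62 long along its own y, 40 diameter, slightly flattened so that it does not roll, 70 g. Origin: 20 mm below (its own -z) the middle of its axis. On the board at the start, its y within 0.4 rad of the board's y; reads None from the start if absent in this run.
- leek2: piece of leek, white with one pale green end, lying on its side: 62 long along its own y, 40 diameter, slightly flattened so that it does not roll, 70 g. Origin: 20 mm below (its own -z) the middle of its axis. On the board at the start, its y within 0.4 rad of the board's y; reads None from the start if absent in this run.
- bowl: blue bowl, 110 diameter, 50 tall; a bystander. Origin under its centre.
- dish: small white dish, 64 diameter, 30 tall, right of the steamer; a bystander. Origin under its centre.
- mug: mug, 76 diameter, 85 tall; a bystander. Origin under its centre.
- oil: green oil bottle, 60 diameter, 200 tall, right of the steamer; a bystander. Origin under its centre.
- spice: spice jar, 56 diameter, 100 tall, behind the steamer; a bystander. Origin under its centre.
- mill: wooden pepper mill, 56 diameter, 140 tall, behind the steamer; a bystander. Origin under its centre.
Not all that is in view belongs to the job. Leave any turquoise look-alike of the leek1 alone.

How it is judged:
By the outcome, as a careful person would: the job done as asked, in the order asked, and still so for the second after the job is handed in, with the robot touching nothing.
Of onion1, onion2, leek1, leek2 only 2 to 4 are there at a start; the rules pass over those that are not, and their reading is None.
At some moment in a run one of onion1, onion2, leek1, leek2 may be knocked a few centimetres aside while the robot is not near it.
Once in a run the grip may slacken for a moment while it holds something.
It also fails if it takes over 210 s, if anything falls off the work surface, if the arm or the gripper's body presses on something with over 40 N, if the wrist force passes 120 N, or if a joint passes its speed limit or range.

ROBOT

A 7-joint arm with a two-finger parallel gripper is mounted at the origin on the work surface. World frame = base frame: x ahead of the robot, y to its left, z up, the work surface at z = 0. Lengths are in m, angles in degrees, forces in N, time in s.
With the tool pointing down it reaches from about 0.425 to 0.875 m from the base axis. Payload 4.7 kg.
Tool frame: the origin (TCP) lies midway between the tips of the shut fingers; the grasp point (between the pads) lies 19 mm behind it; z points along the fingers, y is the line along which they close (so a half turn about z gives the same grasp; the last joint's range is limited). The gripper opens to 87 mm and grips with 3 to 60 N. Pads are 19 mm wide; open, the fingers measure 117 mm over their backs; the gripper's body (75 mm by 190 mm) begins 51 mm behind the grasp point.
Start: joints at [74.261, 18.392, -4.016, 83.108, 1.295, 78.541, -3.26], TCP at [0.185, -0.623, 0.223] pointing down, gripper open.
Joint ranges: [-163.93, 163.93], [-17.29, 119.83], [-79.2, 71.16], [3.27, 140.29], [-89.18, 269.18], [5.43, 117.66], [-154.24, 154.24]. Speed limits (degrees/s): [147.25, 147.25, 180, 180, 180, 180, 180].

INTERFACE

Orientations are given as [roll, pitch, yaw] about the fixed x, y, z axes, in that order (R = Rz(yaw) Ry(pitch) Rx(roll)).
In Python, from cell import env, viewer, boxes_of, masks_of gives the robot as it stands. The module is installed in compiled form; this text tells all that it offers.
- The arm moves only by the tool apply_moves, never from a script. Its argument "moves" is a list of rows, each a list of 7 numbers: the shift along the tool's x, y, z scaled (see below), then the turn, a rotation vector about the tool's x, y, z scaled (see below), then the opening, from 0 (shut) to 1 (fully open). A call has 1 to 20 rows; each row is the pose to reach, as a shift and turn from the pose commanded when the call began, along the tool's axes at that moment; what a row does not reach only later rows make up. The controller multiplies each number of a shift by 0.2 m and each number of a turn by 1.5 rad. A row lasts 1/10 s, in which the tool goes at most 50 mm and 8.59 degrees, less where a joint would pass 70% of its speed; a pose out of reach is approached as far as the arm can. A call with a number of a shift or a turn outside -1 to 1 is refused whole. A call with a gripper value outside its range is refused whole. The fingers move at their own pace and stop on an object; "grip_force" is the grip in N (left out, the last holds). Time passes only in rows, so rows that repeat a pose let the fingers close. It gives the time, the measured TCP pose, the force, the opening and the grip force at its end, in the units of the state.
- env.get_obs(): the state, without advancing time (a new reading comes with each control period).
- viewer.read_camera(name): name is "scene" or "top" or "wrist"; returns the picture (420x560x3 uint8, red, green, blue); there is no depth.
- viewer.get_calibration(name): a dict with "fov_y" (degrees; the focal length in pixels is half the picture's height over the tangent of half this angle, whatever the lens; pixels are square), "cx", "cy" (the principal point, pixels), "k1" (the pictures are not rectified: a ray, as slopes to the right and down, at radius r is drawn at 1 + k1 r^2 times it, then the intrinsics apply), "position" and "orientation" of the camera in the world. Camera axes: x right, y up, looking along -z (the intrinsics and any distortion apply to the point x, -y, -z); pixel columns grow to the right and rows downward; lengths in m; the calibration is good to about 2 mm. A picture is of the moment at which its call begins: read the wrist's pose just before it. get_calibration takes no time and is no camera call; for the wrist camera it gives the pose at the moment of the call.
- env.sign_off(): hands the job in; it is judged then, once.
Trained networks look in the newest picture that a camera, given by its name, has taken for a name from the list of things; names that differ only in an ending like _2 or _b are one class to them, and where a whole thing is asked for, a point or a joint stands for the part that bears it (a point fixed in the world has none). Each returns a list of dicts, best first, with "conf" (0 to 1); they miss things now and then, are a little off and sometimes report something else, mostly with a low value. They report only what shows in the picture. A call takes as long as a camera call. They do not tell look-alikes from the thing itself.
- boxes_of(camera, target): "location" ([column, row] in pixels, amid what is visible of it).
- masks_of(camera, target): "pixels" (420x560 bool, what is visible of it) and "location" ([column, row] in pixels, amid what is visible of it).
The state is a dict: "time_s": time; "qpos": joint angles; "joint_velocities": joint speeds; "effort": joint torques, N m; "tool_pos": TCP position; "tool_rot": TCP orientation; "force": force on the tool from outside, world axes, zero at the start; "wrist_torque": the same for the moment, N m; "grip_width": finger opening in m; "grasp_force": force on a finger pad.
Only numpy, scipy, OpenCV 4.12 (cv2) and the standard library are available. Lean on these libraries where they do the work, as an engineer would, in place of code of your own. Each camera call takes 0.05 s, during which the arm holds its last target. There are 200 camera calls.

## Working session

There is one attempt and no reset: what is moved stays moved. The work goes in short steps, Python scripts to look and compute and a tool call to move; the robot and the scene stay as the last step left them, time stands still between calls to the robot, and variables do not carry over. Pictures are saved under pics/ and viewed, at most 14 in all, crops included, and the job is handed in when it is done.

Besides the shell and the picture viewer there is one more tool, called after "Emit:" in YAML: its name, and indented under it one key for each argument. apply_moves: Moves the arm, as the interface text tells. Shifts and turns lie within -1 to 1; 1 stands for 0.2 m of shift or 1.5 rad of turn. Its arguments: {"type":"object","properties":{"moves":{"type":"array","items":{"type":"array","items":{"type":"number","minimum":-1,"maximum":1}}},"grip_force":{"type":"number"}},"required":["moves"]}

```bash
mkdir -p pics; python3 - <<'E'
from cell import env, viewer
import cv2
o=env.get_obs(); print({k:o[k] for k in('time_s','tool_pos','tool_rot','grip_width','force')})
for c in('scene','top','wrist'):
    im=viewer.read_camera(c); cv2.imwrite(f'pics/{c}0.png',im[:,:,::-1]); print(c,viewer.get_calibration(c))
E
```

```text
{'time_s': 0.0, 'tool_pos': array([ 0.18489959, -0.62255144,  0.22146127]), 'tool_rot': array([-1.79889787e+02,  5.60911435e-03,  1.65475247e+01]), 'grip_width': 0.08688437722189009, 'force': array([ 0.00277548,  0.22897955, -0.31146545])}
scene {'fov_y': 51.43908379821357, 'cx': 282.23432996287806, 'cy': 206.02150890500317, 'k1': -0.07679013906850941, 'position': array([ 1.02589803, -0.49936849,  1.0950005 ]), 'orientation': array([33.92341409,  0.8833435 , 47.81021351])}
top {'fov_y': 49.641008317191115, 'cx': 280.9864700255404, 'cy': 206.69542635468622, 'k1': -0.05510446125112307, 'position': array([ 0.27658963, -0.03877243,  1.35760774]), 'orientation': array([ 1.17457372e+01, -4.05628253e-02, -8.97654973e+01])}
wrist {'fov_y': 66.14042995491762, 'cx': 278.5700261580817, 'cy': 213.4896067286024, 'k1': -0.02544274751370928, 'position': array([ 0.26472035, -0.59954701,  0.38339843]), 'orientation': array([-17.53904547,   0.08910658, -73.44399574])}
```

View pics/top0.png

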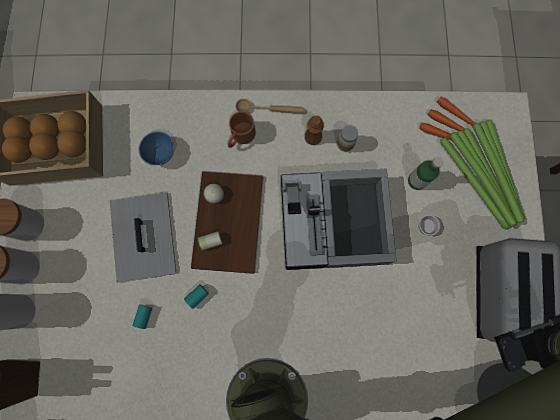

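View pics/scene0.png

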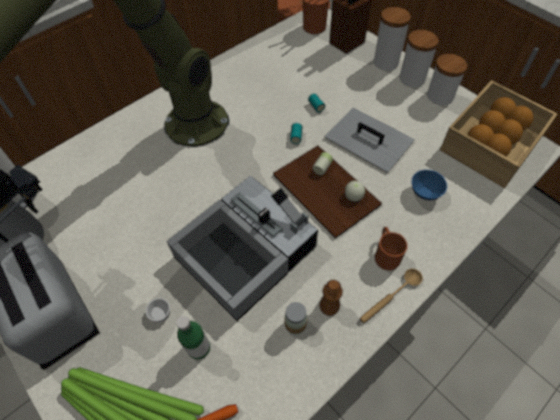

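The top view shows one onion (213,193) and one white/pale-green leek (209,240) on the board, so there are two vegetables. The turquoise look-alikes are off the board at (143,317) and (196,296). The lid is at (143,237), and the steamer at (337,220) has its slider near (316,207) and lever near (294,200).

```bash
cat > h.py <<'E'
import numpy as np, cv2
from scipy.spatial.transform import Rotation as R
from cell import env, viewer, boxes_of, masks_of
class Cam:
    def __init__(s,n):
        c=viewer.get_calibration(n); s.f=210/np.tan(np.radians(c['fov_y'])/2)
        s.K=np.array([[s.f,0,c['cx']],[0,s.f,c['cy']],[0,0,1.]]); s.d=np.array([c['k1'],0,0,0.])
        s.p=np.array(c['position']); s.R=R.from_euler('xyz',c['orientation'],degrees=True).as_matrix()@np.diag([1,-1,-1.])
    def ray(s,uv):
        q=cv2.undistortPoints(np.array(uv,float).reshape(-1,1,2),s.K,s.d)[:,0]
        return np.c_[q,np.ones(len(q))]@s.R.T
    def at(s,uv,z):
        r=s.ray(uv); return s.p+r*((z-s.p[2])/r[:,2])[:,None]
    def proj(s,P):
        P=np.array(P,float).reshape(-1,3)
        return cv2.projectPoints((P-s.p)@s.R,np.zeros(3),np.zeros(3),s.K,s.d)[0][:,0]
def tri(cams,uvs):
    A=np.zeros((3,3));b=np.zeros(3)
    for c,u in zip(cams,uvs):
        r=c.ray(u)[0]; r/=np.linalg.norm(r); M=np.eye(3)-np.outer(r,r); A+=M;b+=M@c.p
    return np.linalg.solve(A,b)
def shoot(n,f=None):
    c=Cam(n); im=viewer.read_camera(n)
    if f: cv2.imwrite(f'pics/{f}.png',im[:,:,::-1])
    return c,im
def quad(m):
    return cv2.minAreaRect(np.argwhere(m)[:,::-1].astype(np.float32))
E
python3 - <<'E'
from h import *
for n in('top','scene'):
    c,im=shoot(n)
    H={'lid':.01,'board':.015,'onion1':.04,'leek1':.035,'fader_top':.149,'lever_tip':.17,'steamer':.095}
    for t,z in H.items():
        for r in masks_of(n,t)[:3]:
            print(n,t,round(r['conf'],2),np.round(r['location']),r['pixels'].sum(),c.at(r['location'],z).round(3)[0,:2], c.at(cv2.boxPoints(quad(r['pixels'])),z)[:,:2].round(3).tolist() if n=='top' else '')
E
```

```text
top lid 0.53 [314. 128.] 473 [ 0.81  -0.141] [[0.761, -0.104], [0.86, -0.122], [0.849, -0.179], [0.751, -0.16]]
top board 0.86 [230. 223.] 5564 [0.504 0.114] [[0.368, 0.227], [0.674, 0.212], [0.655, 0.012], [0.352, 0.036]]
top board 0.51 [348. 136.] 415 [ 0.781 -0.246] [[0.748, -0.199], [0.831, -0.24], [0.805, -0.288], [0.723, -0.247]]
top onion1 0.63 [214. 194.] 292 [0.588 0.161] [[0.593, 0.202], [0.633, 0.165], [0.593, 0.124], [0.553, 0.162]]
top leek1 0.88 [142. 316.] 347 [0.23  0.358] [[0.205, 0.387], [0.27, 0.369], [0.257, 0.327], [0.192, 0.345]]
top leek1 0.83 [197. 294.] 329 [0.295 0.2  ] [[0.279, 0.243], [0.326, 0.197], [0.298, 0.167], [0.251, 0.213]]
top leek1 0.57 [208. 240.] 329 [0.451 0.177] [[0.459, 0.21], [0.484, 0.141], [0.443, 0.126], [0.418, 0.194]]
top fader_top 0.64 [313. 212.] 92 [ 0.513 -0.125] [[0.508, -0.112], [0.53, -0.112], [0.53, -0.142], [0.508, -0.142]]
top fader_top 0.61 [214. 193.] 292 [0.566 0.146] [[0.567, 0.182], [0.604, 0.148], [0.567, 0.111], [0.53, 0.145]]
top lever_tip 0.55 [293. 195.] 386 [ 0.555 -0.071] [[0.589, -0.049], [0.592, -0.084], [0.507, -0.09], [0.504, -0.055]]
top steamer 0.77 [336. 219.] 10499 [ 0.504 -0.195] [[0.635, -0.031], [0.658, -0.354], [0.379, -0.359], [0.359, -0.049]]
scene lid 0.81 [369. 138.] 2981 [0.467 0.377] 
scene board 0.78 [326. 193.] 4460 [0.531 0.106] 
scene onion1 0.71 [357. 190.] 302 [0.6   0.168] 
scene leek1 0.77 [322. 162.] 275 [0.45  0.171] 
scene leek1 0.77 [316. 103.] 222 [0.244 0.346] 
scene leek1 0.76 [295. 132.] 233 [0.297 0.199] 
scene fader_top 0.69 [267. 214.] 166 [ 0.537 -0.129] 
scene lever_tip 0.55 [290. 208.] 527 [ 0.574 -0.082] 
scene steamer 0.84 [242. 247.] 12256 [ 0.541 -0.222]
```

```bash
cat >> h.py <<'E'
def go(p,yaw,full=False):
    """print the tool-frame row that takes the tool to p, pointing down at yaw (deg)"""
    o=env.get_obs(); Rt=R.from_euler('xyz',o['tool_rot'],degrees=True); T=R.from_euler('xyz',[180,0,yaw],degrees=True)
    d=Rt.inv().apply(np.array(p)-o['tool_pos'])/.2; w=(Rt.inv()*T).as_rotvec()/1.5
    print('row',d.round(4).tolist(),w.round(3).tolist(),'n>=',int(max(np.linalg.norm(d)*4,np.linalg.norm(w)*10))+1)
E
python3 - <<'E'
from h import *
go([.3,-.48,.33],50)
E
```

```text
row [0.7544, -0.5222, -0.537] [0.0, 0.0, -0.389] n>= 5
```

Emit:
apply_moves:
  moves:
    - [0,0,-0.537,0,0,0,1]
    - [0,0,-0.537,0,0,0,1]
    - [0,0,-0.537,0,0,0,1]
    - [0.754,-0.522,-0.537,0,0,-0.389,1]
    - [0.754,-0.522,-0.537,0,0,-0.389,1]
    - [0.754,-0.522,-0.537,0,0,-0.389,1]
    - [0.754,-0.522,-0.537,0,0,-0.389,1]
    - [0.754,-0.522,-0.537,0,0,-0.389,1]
    - [0.754,-0.522,-0.537,0,0,-0.389,1]
    - [0.754,-0.522,-0.537,0,0,-0.389,1]

```text
time_s: 1.95
tool_pos: [0.2987, -0.4811, 0.3298]
tool_rot: [-180.0, 0.0, 49.8]
force: [-0.3, -0.5, -0.6]
grip_width: 0.087
grasp_force: 0.0
```

```bash
python3 - <<'E'
from h import *
go([.47,-.30,.33],92)
E
```

```text
row [1.2448, 0.0701, -0.0023] [-0.0, 0.0, -0.491] n>= 5
```

Emit:
apply_moves:
  moves:
    - [1,0.06,0,0,0,-0.491,1]
    - [1,0.06,0,0,0,-0.491,1]
    - [1,0.06,0,0,0,-0.491,1]
    - [1,0.06,0,0,0,-0.491,1]
    - [1,0.06,0,0,0,-0.491,1]
    - [1,0.06,0,0,0,-0.491,1]
    - [1,0.06,0,0,0,-0.491,1]
    - [1,0.06,0,0,0,-0.491,1]
    - [1,0.06,0,0,0,-0.491,1]

```text
time_s: 2.85
tool_pos: [0.4367, -0.3361, 0.3298]
tool_rot: [-180.0, 0.0, 91.9]
force: [0.6, 0.8, -0.1]
grip_width: 0.0871
grasp_force: 0.0
```

```bash
python3 - <<'E'
from h import *
c,im=shoot('wrist','w1'); print(c.p)
H={'fader_top':.149,'lever_tip':.17,'steamer':.095}
for t,z in H.items():
    for r in masks_of('wrist',t)[:2]: print(t,r['conf'],r['location'],r['pixels'].sum(),c.at(r['location'],z).round(4)[0],c.at(cv2.boxPoints(quad(r['pixels'])),z)[:,:2].round(3).tolist())
E
```

```text
[ 0.43363884 -0.25312375  0.49148666]
fader_top 0.48 [368.0, 1.3] 123 [ 0.5137 -0.1513  0.149 ] [[0.505, -0.151], [0.526, -0.15], [0.526, -0.155], [0.506, -0.156]]
steamer 0.7 [343.9, 93.6] 44976 [ 0.5087 -0.2304  0.095 ] [[0.373, -0.36], [0.375, -0.139], [0.64, -0.129], [0.685, -0.349]]
```

View pics/w1.png

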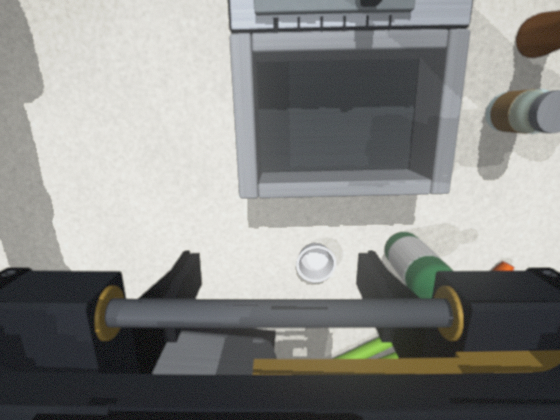

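The wrist view shows the steamer pan at (350,110), the tick marks along row 22 (broad tick near col 277), and the slider cut off at the top. I'll move on by +y.

Emit:
apply_moves:
  moves:
    - [0.8,0.2,0,0,0,0,1]
    - [0.8,0.2,0,0,0,0,1]
    - [0.8,0.2,0,0,0,0,1]
    - [0.8,0.2,0,0,0,0,1]
    - [0.8,0.2,0,0,0,0,1]
    - [0.8,0.2,0,0,0,0,1]

```text
time_s: 3.65
tool_pos: [0.4712, -0.1747, 0.33]
tool_rot: [-180.0, 0.1, 92.1]
force: [0.7, -0.7, 0.2]
grip_width: 0.0869
grasp_force: 0.0
```

```bash
python3 - <<'E'
from h import *
c,im=shoot('wrist','w2'); print(c.p)
H={'fader_top':.149,'lever_tip':.17,'steamer':.095}
for t,z in H.items():
    for r in masks_of('wrist',t)[:2]: print(t,r['conf'],r['location'],r['pixels'].sum(),c.at(r['location'],z).round(4)[0],c.at(cv2.boxPoints(quad(r['pixels'])),z)[:,:2].round(3).tolist())
cv2.imwrite('pics/w2c.png',cv2.resize(im[0:230,200:507,::-1],None,fx=2.6,fy=2.6,interpolation=cv2.INTER_CUBIC))
E
```

```text
[ 0.46792859 -0.09151919  0.49156498]
fader_top 0.94 [326.8, 148.7] 606 [ 0.52   -0.1272  0.149 ] [[0.509, -0.113], [0.53, -0.112], [0.533, -0.143], [0.511, -0.144]]
lever_tip 0.66 [359.4, 94.4] 3019 [ 0.5435 -0.0734  0.17  ] [[0.504, -0.057], [0.584, -0.054], [0.589, -0.088], [0.507, -0.092]]
steamer 0.67 [304.2, 175.5] 46676 [ 0.5028 -0.1667  0.095 ] [[0.371, -0.051], [0.634, -0.037], [0.692, -0.334], [0.364, -0.352]]
```

View pics/w2c.png

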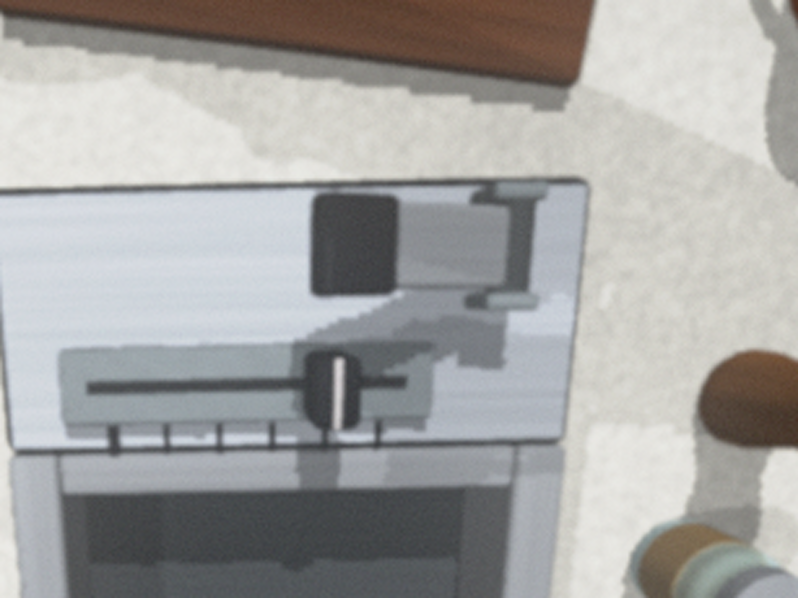

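The crop shows the slider grip with its white line at crop (338,392), the track below it, and the broad zero tick at (113,440) with thin ticks to (379,433). The lever pad is at (355,245), and the deck's right corners are at (585,180) and (560,443).

```bash
python3 - <<'E'
from h import *
c=Cam('wrist')
f=lambda l,z:c.at(np.array(l,float)/2.6+[200,0],z).round(4)
t=f([[113,440],[167,438],[220,437],[272,436],[326,435],[379,433]],.095);print(t); d=t[-1]-t[0];print('yaw',np.degrees(np.arctan2(d[1],d[0])),np.hypot(*d[:2]))
print('fader',f([[338,392],[337,358],[340,429]],.149)); print('lever',f([[355,245],[312,245],[398,245],[355,195],[355,297]],.17))
q=f([[10,189],[585,180],[562,443],[15,450]],.095);print(q)
for a,b in((0,1),(3,2)):
    v=q[b]-q[a];print(np.degrees(np.arctan2(v[1],v[0])),np.linalg.norm(v))
# pan inner mouth
print('panedge',f([[62,490],[512,485]],.095))
E
```

```text
[[ 0.427  -0.1616  0.095 ]
 [ 0.4527 -0.1598  0.095 ]
 [ 0.4778 -0.1585  0.095 ]
 [ 0.5025 -0.1571  0.095 ]
 [ 0.5281 -0.1557  0.095 ]
 [ 0.5532 -0.1539  0.095 ]]
yaw 3.4915313689176126 0.12643468669633348
fader [[ 0.5234 -0.1295  0.149 ]
 [ 0.5219 -0.1161  0.149 ]
 [ 0.5254 -0.1444  0.149 ]]
lever [[ 0.5219 -0.0745  0.17  ]
 [ 0.5064 -0.0751  0.17  ]
 [ 0.5375 -0.0739  0.17  ]
 [ 0.5205 -0.0577  0.17  ]
 [ 0.5235 -0.0925  0.17  ]]
[[ 0.3815 -0.0524  0.095 ]
 [ 0.6332 -0.0393  0.095 ]
 [ 0.6413 -0.1554  0.095 ]
 [ 0.3802 -0.168   0.095 ]]
2.9793329092788503 0.25204067132111835
2.762800467710135 0.26140384465420546
panedge [[ 0.4024 -0.1868  0.095 ]
 [ 0.6202 -0.1767  0.095 ]]
```

```bash
python3 - <<'E'
from h import *
go([.5225,-.1295,.2],93.1); go([.5225,-.1295,.12],93.1)
E
```

```text
row [0.2195, 0.265, 0.6482] [-0.0, -0.0, -0.013] n>= 3
row [0.2194, 0.2652, 1.0482] [-0.0, -0.0, -0.013] n>= 5
```

Emit:
apply_moves:
  moves:
    - [0.22,0.265,0.3,0,0,-0.013,0.7]
    - [0.22,0.265,0.3,0,0,-0.013,0.7]
    - [0.22,0.265,0.5,0,0,-0.013,0.7]
    - [0.22,0.265,0.6,0,0,-0.013,0.7]
    - [0.22,0.265,0.7,0,0,-0.013,0.7]
    - [0.22,0.265,0.8,0,0,-0.013,0.7]
    - [0.22,0.265,0.9,0,0,-0.013,0.7]
    - [0.22,0.265,1.0,0,0,-0.013,0.7]
    - [0.22,0.265,1.0,0,0,-0.013,0.7]

```text
time_s: 4.75
tool_pos: [0.5205, -0.1281, 0.127]
tool_rot: [-179.7, -0.1, 93.2]
force: [0.3, -0.4, 1.0]
grip_width: 0.0611
grasp_force: 0.0
```

```bash
python3 - <<'E'
from h import *
go([.5225,-.1295,.12],93.1)
E
```

```text
row [-0.0077, 0.0095, 0.0347] [-0.004, -0.001, 0.001] n>= 1
```

Close gently.

Emit:
apply_moves:
  grip_force: 10
  moves:
    - [-0.008,0.01,0.035,0,0,0,0.7]
    - [-0.008,0.01,0.035,0,0,0,0.4]
    - [-0.008,0.01,0.035,0,0,0,0.2]
    - [-0.008,0.01,0.035,0,0,0,0]
    - [-0.008,0.01,0.035,0,0,0,0]
    - [-0.008,0.01,0.035,0,0,0,0]
    - [-0.008,0.01,0.035,0,0,0,0]

```text
time_s: 5.45
tool_pos: [0.5249, -0.1287, 0.1232]
tool_rot: [-180.0, 0.0, 93.3]
force: [-1.8, -0.9, 1.6]
grip_width: 0.0209
grasp_force: 0.8
```

Emit:
apply_moves:
  moves:
    - [0,-0.04,0,0,0,0,0]
    - [0,-0.08,0,0,0,0,0]
    - [0,-0.12,0,0,0,0,0]
    - [0,-0.16,0,0,0,0,0]
    - [0,-0.2,0,0,0,0,0]
    - [0,-0.24,0,0,0,0,0]
    - [0,-0.28,0,0,0,0,0]
    - [0,-0.32,0,0,0,0,0]
    - [0,-0.36,0,0,0,0,0]
    - [0,-0.4,0,0,0,0,0]
    - [0,-0.43,0,0,0,0,0]
    - [0,-0.45,0,0,0,0,0]
    - [0,-0.465,0,0,0,0,0]
    - [0,-0.475,0,0,0,0,0]
    - [0,-0.475,0,0,0,0,0]

```text
time_s: 6.95
tool_pos: [0.4298, -0.1342, 0.123]
tool_rot: [-180.0, 0.0, 93.3]
force: [-0.4, 0.4, 3.0]
grip_width: 0.0201
grasp_force: 10.0
```

Continue in small steps until it meets the end stop.

Emit:
apply_moves:
  moves:
    - [0,-0.01,0,0,0,0,0]
    - [0,-0.02,0,0,0,0,0]
    - [0,-0.03,0,0,0,0,0]
    - [0,-0.03,0,0,0,0,0]
    - [0,-0.03,0,0,0,0,0]

```text
time_s: 7.45
tool_pos: [0.4257, -0.1344, 0.1231]
tool_rot: [179.8, 0.0, 93.3]
force: [6.7, 0.7, -2.1]
grip_width: 0.02
grasp_force: 10.0
```

Emit:
apply_moves:
  moves:
    - [0,0,0,0,0,0,0.3]
    - [0,0,0,0,0,0,0.6]
    - [0,0,0,0,0,0,0.6]
    - [0,0,-0.2,0,0,0,0.6]
    - [0,0,-0.4,0,0,0,0.8]
    - [0,0,-0.6,0,0,0,1]
    - [0,0,-1,0,0,0,1]
    - [0.4,0.25,-1,0,0,0,1]
    - [0.82,0.4,-1,0,0,0,1]
    - [0.82,0.4,-1,0,0,0,1]
    - [0.82,0.4,-1,0,0,0,1]
    - [0.82,0.4,-1,0,0,0,1]
    - [0.82,0.4,-1,0,0,0,1]
    - [0.82,0.4,-1,0,0,0,1]

```text
time_s: 8.85
tool_pos: [0.4941, 0.032, 0.3223]
tool_rot: [-179.9, 0.0, 93.2]
force: [0.2, -0.4, -0.3]
grip_width: 0.0872
grasp_force: 0.0
```

```bash
python3 - <<'E'
from h import *
c,im=shoot('wrist','w3'); print(c.p)
H={'onion1':.04,'leek1':.035,'board':.015}
for t,z in H.items():
    for r in masks_of('wrist',t)[:3]: print(t,r['conf'],r['location'],r['pixels'].sum(),c.at(r['location'],z).round(4)[0],c.at(cv2.boxPoints(quad(r['pixels'])),z)[:,:2].round(3).tolist())
E
```

```text
[0.48942977 0.11500787 0.4839127 ]
onion1 0.66 [359.3, 78.2] 1772 [0.59   0.1616 0.04  ] [[0.562, 0.192], [0.617, 0.195], [0.626, 0.137], [0.568, 0.134]]
leek1 0.86 [125.5, 30.5] 1987 [0.292  0.2023 0.035 ] [[0.253, 0.22], [0.284, 0.246], [0.338, 0.193], [0.306, 0.165]]
leek1 0.7 [252.1, 65.3] 1742 [0.452  0.1697 0.035 ] [[0.42, 0.197], [0.459, 0.209], [0.481, 0.146], [0.44, 0.133]]
board 0.82 [294.4, 106.4] 27247 [0.5104 0.1228 0.015 ] [[0.34, 0.042], [0.373, 0.228], [0.668, 0.208], [0.673, 0.013]]
```

View pics/w3.png

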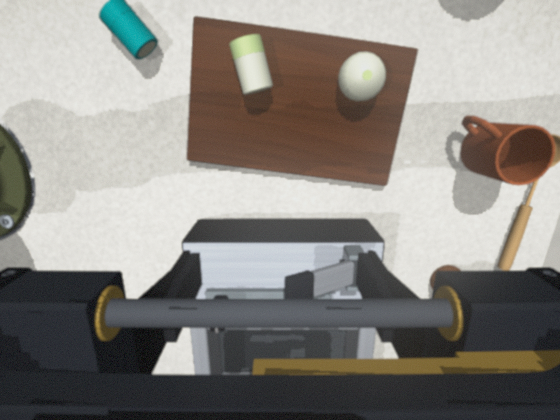

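The board shows just the leek at (251,65), white with a pale green end, and the onion at (360,77). The turquoise piece at (128,30) is off the board and is the look-alike to leave alone. The leek to take is the one on the board.

```bash
python3 - <<'E'
from h import *
_,im=shoot('wrist'); cv2.imwrite('pics/w3c.png',cv2.resize(im[0:190,80:430,::-1],None,fx=2.2,fy=2.2))
go([.452,.170,.15],108)
E
```

```text
row [0.6976, -0.1733, 0.8638] [-0.0, 0.0, -0.172] n>= 5
```

View pics/w3c.png

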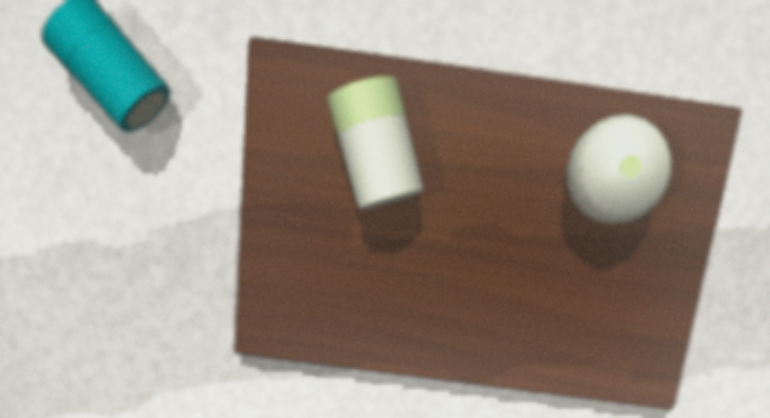

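The crop confirms it: the real leek is at crop (376,142), white with a green end, the onion is at (620,168), and the turquoise look-alike at (105,65) is off the board.

Emit:
apply_moves:
  moves:
    - [0.7,-0.173,0.3,0,0,-0.172,1]
    - [0.7,-0.173,0.5,0,0,-0.172,1]
    - [0.7,-0.173,0.7,0,0,-0.172,1]
    - [0.7,-0.173,0.86,0,0,-0.172,1]
    - [0.7,-0.173,0.86,0,0,-0.172,1]
    - [0.7,-0.173,0.86,0,0,-0.172,1]
    - [0.7,-0.173,0.86,0,0,-0.172,1]

```text
time_s: 9.8
tool_pos: [0.4524, 0.171, 0.1516]
tool_rot: [-180.0, -0.0, 108.1]
force: [0.9, -0.2, 0.2]
grip_width: 0.0869
grasp_force: 0.0
```

```bash
python3 - <<'E'
from h import *
c,im=shoot('top')
for r in boxes_of('top','leek1')[:4]: print(r, c.at(r['location'],.035).round(3))
go([.452,.170,.02],108)
E
```

```text
{'location': [138.9, 317.9], 'conf': 0.88} [[0.226 0.366 0.035]]
{'location': [217.0, 236.7], 'conf': 0.4} [[0.461 0.149 0.035]]
row [-0.0005, -0.0129, 0.6649] [0.002, 0.001, -0.0] n>= 3
```

Emit:
apply_moves:
  grip_force: 20
  moves:
    - [0,-0.01,0.2,0,0,0,1]
    - [0,-0.01,0.4,0,0,0,1]
    - [0,-0.01,0.55,0,0,0,1]
    - [0,-0.01,0.62,0,0,0,1]
    - [0,-0.01,0.65,0,0,0,1]
    - [0,-0.01,0.65,0,0,0,1]
    - [0,-0.01,0.65,0,0,0,0.7]
    - [0,-0.01,0.65,0,0,0,0.5]
    - [0,-0.01,0.65,0,0,0,0.3]
    - [0,-0.01,0.65,0,0,0,0]
    - [0,-0.01,0.65,0,0,0,0]
    - [0,-0.01,0.65,0,0,0,0]
    - [0,-0.01,0.65,0,0,0,0]

```text
time_s: 11.2
tool_pos: [0.4501, 0.1709, 0.0209]
tool_rot: [-180.0, 0.0, 108.1]
force: [0.4, 0.4, -0.7]
grip_width: 0.0398
grasp_force: 20.0
```

```bash
python3 - <<'E'
from h import *
# pan mouth from w1
c=Cam('wrist'); o=env.get_obs()
T0=R.from_euler('xyz',o['tool_rot'],degrees=True); T1=R.from_euler('xyz',[-180,0,91.9],degrees=True)
c.R=(T1*T0.inv()).as_matrix()@c.R; c.p=np.array([.43364,-.25312,.49149])
import cv2
im=cv2.imread('pics/w1.png'); cv2.imwrite('pics/w1c.png',cv2.resize(im[10:205,220:480],None,fx=3,fy=3,interpolation=cv2.INTER_CUBIC))
go([.452,.170,.26],108)
o=env.get_obs()['tool_pos']
E
```

```text
row [-0.0074, 0.0075, -1.1955] [-0.0, 0.0, 0.001] n>= 5
```

View pics/w1c.png

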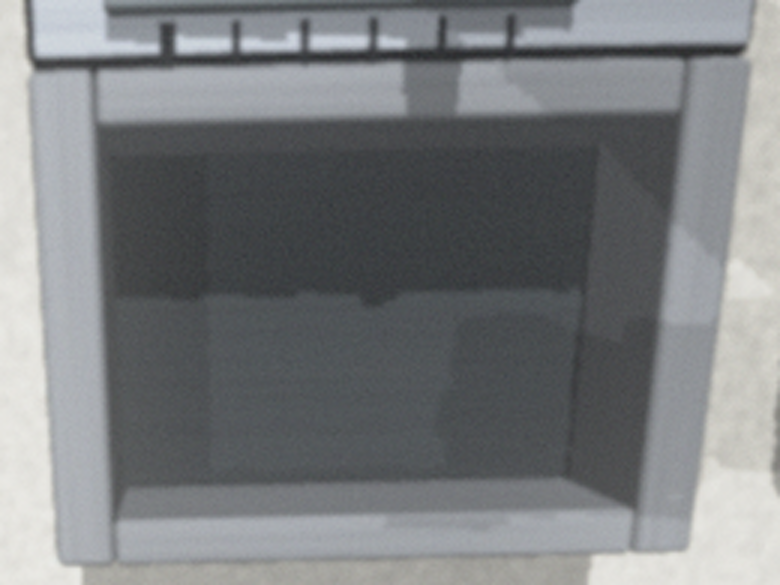

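Emit:
apply_moves:
  moves:
    - [0,0,-0.05,0,0,0,0]
    - [0,0,-0.2,0,0,0,0]
    - [0,0,-0.4,0,0,0,0]
    - [0,0,-0.6,0,0,0,0]
    - [0,0,-0.8,0,0,0,0]
    - [0,0,-1,0,0,0,0]
    - [0,0,-1,0,0,0,0]
    - [0,0,-1,0,0,0,0]
    - [0,0,-1,0,0,0,0]

```text
time_s: 12.1
tool_pos: [0.4492, 0.1706, 0.2199]
tool_rot: [-179.9, 0.0, 108.1]
force: [0.0, 0.0, -1.3]
grip_width: 0.0397
grasp_force: 20.0
```

The crop shows the pan mouth's inner corners at about (97,123), (680,113), (633,508) and (116,518), with the pan empty.

```bash
python3 - <<'E'
from h import *
c=Cam('wrist'); o=env.get_obs()
T0=R.from_euler('xyz',o['tool_rot'],degrees=True); T1=R.from_euler('xyz',[-180,0,91.9],degrees=True)
c.R=(T1*T0.inv()).as_matrix()@c.R; c.p=np.array([.43364,-.25312,.49149])
q=c.at(np.array([[97,123],[680,113],[633,508],[116,518],[64,560],[688,550],[165,45],[510,35]])/3.+[220,10],.095)
print(q.round(4),q[:4].mean(0))
for a,b in((0,1),(3,2),(0,3),(1,2),(4,5),(6,7)):
    v=q[b]-q[a];print(np.degrees(np.arctan2(v[1],v[0])),np.linalg.norm(v))
for y in(-.27,): go([.465,y,.22],93.1)
E
```

```text
[[ 0.4024 -0.189   0.095 ]
 [ 0.6203 -0.1771  0.095 ]
 [ 0.6279 -0.3273  0.095 ]
 [ 0.4118 -0.3389  0.095 ]
 [ 0.3901 -0.3578  0.095 ]
 [ 0.6547 -0.3445  0.095 ]
 [ 0.427  -0.1621  0.095 ]
 [ 0.5529 -0.154   0.095 ]] [ 0.51559936 -0.25809818  0.095     ]
3.120589882427368 0.21815779913810637
3.0859209018727505 0.21633908205008745
-86.40458713155617 0.15023486410167597
-87.09803634403376 0.15036170397999912
2.8771836862222764 0.2648783202062274
3.675625804103654 0.12619245919288674
row [-2.1189, -0.609, 0.0006] [-0.001, 0.0, 0.174] n>= 9
```

Emit:
apply_moves:
  moves:
    - [0,0,-0.15,0,0,0,0]
    - [-0.2,-0.06,-0.15,0,0,0.05,0]
    - [-0.4,-0.12,-0.15,0,0,0.1,0]
    - [-0.6,-0.18,-0.15,0,0,0.15,0]
    - [-0.8,-0.24,-0.15,0,0,0.174,0]
    - [-1,-0.3,-0.15,0,0,0.174,0]
    - [-1,-0.3,-0.15,0,0,0.174,0]
    - [-1,-0.3,-0.15,0,0,0.174,0]

```text
time_s: 12.9
tool_pos: [0.4542, -0.0383, 0.2492]
tool_rot: [-179.8, -0.1, 93.0]
force: [-0.1, 0.5, -0.5]
grip_width: 0.0398
grasp_force: 20.0
```

```bash
python3 - <<'E'
from h import *
go([.465,-.262,.25],93.1)
E
```

```text
row [-1.1199, -0.0043, -0.0065] [-0.002, -0.002, -0.001] n>= 5
```

Emit:
apply_moves:
  moves:
    - [-0.2,0,0,0,0,0,0]
    - [-0.4,0,0,0,0,0,0]
    - [-0.6,0,0,0,0,0,0]
    - [-0.8,0,0,0,0,0,0]
    - [-1,0,0,0,0,0,0]
    - [-1,0,0,0,0,0,0]
    - [-1,0,0,0,0,0,0]

```text
time_s: 13.6
tool_pos: [0.4662, -0.2363, 0.2497]
tool_rot: [-179.9, -0.2, 93.2]
force: [0.1, -0.1, -0.8]
grip_width: 0.04
grasp_force: 20.0
```

```bash
python3 - <<'E'
from h import *
go([.465,-.262,.04],93.1)
E
```

```text
row [-0.1309, -0.0116, 1.0483] [-0.001, -0.002, 0.001] n>= 5
```

Emit:
apply_moves:
  moves:
    - [-0.13,-0.01,0,0,0,0,0]
    - [-0.13,-0.01,0.2,0,0,0,0]
    - [-0.13,-0.01,0.4,0,0,0,0]
    - [-0.13,-0.01,0.6,0,0,0,0]
    - [-0.13,-0.01,0.75,0,0,0,0]
    - [-0.13,-0.01,0.87,0,0,0,0]
    - [-0.13,-0.01,0.95,0,0,0,0]
    - [-0.13,-0.01,1.0,0,0,0,0]
    - [-0.13,-0.01,1.0,0,0,0,0]

```text
time_s: 14.5
tool_pos: [0.4651, -0.2612, 0.0498]
tool_rot: [-179.9, -0.1, 93.3]
force: [-0.4, 0.3, -0.1]
grip_width: 0.04
grasp_force: 20.0
```

Emit:
apply_moves:
  moves:
    - [0,0,0.03,0,0,0,0]
    - [0,0,0.06,0,0,0,0]
    - [0,0,0.06,0,0,0,0]
    - [0,0,0.06,0,0,0,0.5]
    - [0,0,0.06,0,0,0,0.6]
    - [0,0,0.06,0,0,0,0.6]

```text
time_s: 15.1
tool_pos: [0.4658, -0.2638, 0.0394]
tool_rot: [180.0, 0.0, 93.1]
force: [0.5, -0.7, -0.6]
grip_width: 0.0497
grasp_force: 0.0
```

Released. Go up, then back over the board for the onion.

Emit:
apply_moves:
  moves:
    - [0,0,0,0,0,0,0.6]
    - [0,0,-0.2,0,0,0,0.6]
    - [0,0,-0.4,0,0,0,0.6]
    - [0,0,-0.6,0,0,0,0.6]
    - [0,0,-0.8,0,0,0,0.8]
    - [0,0,-1,0,0,0,1]
    - [0,0,-1,0,0,0,1]
    - [0,0,-1,0,0,0,1]

```text
time_s: 15.9
tool_pos: [0.4659, -0.2638, 0.24]
tool_rot: [179.9, 0.1, 93.1]
force: [-0.3, 0.8, -0.8]
grip_width: 0.0767
grasp_force: 0.0
```

Emit:
apply_moves:
  moves:
    - [0.25,0.06,-0.2,0,0,0,1]
    - [0.5,0.12,-0.4,0,0,0,1]
    - [0.75,0.2,-0.4,0,0,0,1]
    - [1,0.25,-0.4,0,0,0,1]
    - [1,0.3,-0.4,0,0,0,1]
    - [1,0.3,-0.4,0,0,0,1]
    - [1,0.3,-0.4,0,0,0,1]
    - [1,0.3,-0.4,0,0,0,1]

```text
time_s: 16.7
tool_pos: [0.5137, -0.0623, 0.3176]
tool_rot: [-179.9, -0.0, 93.0]
force: [0.9, 1.1, 0.5]
grip_width: 0.0872
grasp_force: 0.0
```

Emit:
apply_moves:
  moves:
    - [0.25,0.06,0,0,0,0,1]
    - [0.5,0.12,0,0,0,0,1]
    - [0.5,0.2,0,0,0,0,1]
    - [0.5,0.25,0,0,0,0,1]
    - [0.5,0.3,0,0,0,0,1]
    - [0.5,0.3,0,0,0,0,1]
    - [0.5,0.3,0,0,0,0,1]
    - [0.5,0.3,0,0,0,0,1]

```text
time_s: 17.5
tool_pos: [0.5686, 0.0416, 0.3189]
tool_rot: [-180.0, 0.0, 93.0]
force: [0.5, 0.3, -0.7]
grip_width: 0.0874
grasp_force: 0.0
```

```bash
python3 - <<'E'
from h import *
c,im=shoot('wrist','w4'); print(c.p)
for t,z in {'onion1':.04,'leek1':.035}.items():
    for r in masks_of('wrist',t)[:3]: print(t,r['conf'],r['location'],r['pixels'].sum(),c.at(r['location'],z).round(4)[0])
c,im=shoot('top')
for r in boxes_of('top','leek1')[:4]: print('top',r, c.at(r['location'],.035).round(3))
E
```

```text
[0.56396949 0.12457802 0.48050588]
onion1 0.62 [304.6, 82.8] 1761 [0.5953 0.1615 0.04  ]
leek1 0.73 [66.4, 35.0] 2196 [0.2934 0.2039 0.035 ]
leek1 0.58 [210.6, 350.9] 917 [ 0.47   -0.2652  0.035 ]
top {'location': [357.4, 236.1], 'conf': 0.8} [[ 0.464 -0.264  0.035]]
top {'location': [141.3, 316.3], 'conf': 0.67} [[0.23  0.359 0.035]]
top {'location': [196.7, 294.5], 'conf': 0.63} [[0.293 0.202 0.035]]
```

```bash
python3 - <<'E'
from h import *
go([.594,.1615,.13],93.1)
E
```

```text
row [0.5883, 0.1582, 0.9455] [0.0, 0.0, 0.0] n>= 5
```

Emit:
apply_moves:
  moves:
    - [0.2,0.05,0,0,0,0,1]
    - [0.4,0.1,0.2,0,0,0,1]
    - [0.588,0.158,0.4,0,0,0,1]
    - [0.588,0.158,0.6,0,0,0,1]
    - [0.588,0.158,0.8,0,0,0,1]
    - [0.588,0.158,0.945,0,0,0,1]
    - [0.588,0.158,0.945,0,0,0,1]
    - [0.588,0.158,0.945,0,0,0,1]

```text
time_s: 18.55
tool_pos: [0.5943, 0.1618, 0.1306]
tool_rot: [180.0, -0.0, 93.1]
force: [0.8, 0.1, 0.4]
grip_width: 0.0869
grasp_force: 0.0
```

```bash
python3 - <<'E'
from h import *
go([.594,.1615,.021],93.1)
c,im=shoot('scene')
for r in boxes_of('scene','onion1')[:2]: print(r,c.at(r['location'],.04))
E
```

```text
row [-0.0013, -0.0014, 0.548] [0.0, -0.0, 0.0] n>= 3
{'location': [356.3, 189.7], 'conf': 0.66} [[0.59603578 0.16718758 0.04      ]]
{'location': [237.4, 193.2], 'conf': 0.24} [[ 0.36413312 -0.10207373  0.04      ]]
```

Emit:
apply_moves:
  grip_force: 20
  moves:
    - [0.012,0,0.1,0,0,0,1]
    - [0.012,0,0.25,0,0,0,1]
    - [0.012,0,0.4,0,0,0,1]
    - [0.012,0,0.5,0,0,0,1]
    - [0.012,0,0.54,0,0,0,1]
    - [0.012,0,0.54,0,0,0,1]
    - [0.012,0,0.54,0,0,0,0.8]
    - [0.012,0,0.54,0,0,0,0.6]
    - [0.012,0,0.54,0,0,0,0]
    - [0.012,0,0.54,0,0,0,0]
    - [0.012,0,0.54,0,0,0,0]
    - [0.012,0,0.54,0,0,0,0]

```text
time_s: 19.85
tool_pos: [0.5941, 0.1641, 0.0224]
tool_rot: [180.0, 0.0, 93.1]
force: [-0.3, -1.0, 3.2]
grip_width: 0.0571
grasp_force: 20.0
```

Emit:
apply_moves:
  moves:
    - [0,0,-0.05,0,0,0,0]
    - [0,0,-0.2,0,0,0,0]
    - [0,0,-0.4,0,0,0,0]
    - [0,0,-0.6,0,0,0,0]
    - [0,0,-0.8,0,0,0,0]
    - [0,0,-1,0,0,0,0]
    - [0,0,-1,0,0,0,0]
    - [0,0,-1,0,0,0,0]

```text
time_s: 20.65
tool_pos: [0.5942, 0.1643, 0.223]
tool_rot: [179.9, 0.0, 93.1]
force: [-0.3, -0.5, -1.7]
grip_width: 0.0571
grasp_force: 20.0
```

```bash
python3 - <<'E'
from h import *
go([.568,-.258,.26],93.1)
E
```

```text
row [-2.1012, -0.2459, -0.1854] [0.001, 0.0, 0.0] n>= 9
```

Emit:
apply_moves:
  moves:
    - [0,0,-0.18,0,0,0,0]
    - [-0.2,0,-0.18,0,0,0,0]
    - [-0.4,0,-0.18,0,0,0,0]
    - [-0.6,-0.05,-0.18,0,0,0,0]
    - [-0.8,-0.1,-0.18,0,0,0,0]
    - [-1,-0.12,-0.18,0,0,0,0]
    - [-1,-0.12,-0.18,0,0,0,0]

```text
time_s: 21.35
tool_pos: [0.5793, -0.0462, 0.2552]
tool_rot: [-179.7, 0.2, 92.5]
force: [0.9, -0.0, -0.9]
grip_width: 0.0573
grasp_force: 20.0
```

Emit:
apply_moves:
  moves:
    - [-0.2,0,0,0,0,0,0]
    - [-0.4,0,0,0,0,0,0]
    - [-0.6,-0.05,0,0,0,0,0]
    - [-0.8,-0.1,0,0,0,0,0]
    - [-1,-0.12,0,0,0,0,0]
    - [-1,-0.12,0,0,0,0,0]
    - [-1,-0.12,0,0,0,0,0]

```text
time_s: 22.05
tool_pos: [0.5667, -0.2386, 0.2557]
tool_rot: [-179.8, -0.1, 93.0]
force: [0.6, 1.3, -1.1]
grip_width: 0.0573
grasp_force: 20.0
```

```bash
python3 - <<'E'
from h import *
go([.567,-.257,.04],93.1)
E
```

```text
row [-0.0947, -0.0003, 1.0785] [-0.002, -0.002, -0.001] n>= 5
```

Emit:
apply_moves:
  moves:
    - [-0.09,0,0,0,0,0,0]
    - [-0.09,0,0.2,0,0,0,0]
    - [-0.09,0,0.4,0,0,0,0]
    - [-0.09,0,0.6,0,0,0,0]
    - [-0.09,0,0.8,0,0,0,0]
    - [-0.09,0,0.9,0,0,0,0]
    - [-0.09,0,1.0,0,0,0,0]
    - [-0.09,0,1.0,0,0,0,0]

```text
time_s: 22.85
tool_pos: [0.5667, -0.254, 0.0544]
tool_rot: [-179.7, -0.2, 93.3]
force: [-0.2, 0.2, -1.0]
grip_width: 0.0571
grasp_force: 20.0
```

Emit:
apply_moves:
  moves:
    - [0,0,0.04,0,0,0,0]
    - [0,0,0.08,0,0,0,0]
    - [0,0,0.09,0,0,0,0]
    - [0,0,0.09,0,0,0,0]
    - [0,0,0.09,0,0,0,0.7]
    - [0,0,0.09,0,0,0,0.8]
    - [0,0,0.09,0,0,0,0.8]
    - [0,0,0,0,0,0,0.8]
    - [0,0,-0.2,0,0,0,0.8]
    - [0,0,-0.4,0,0,0,0.8]
    - [0,0,-0.6,0,0,0,0.9]
    - [0,0,-0.8,0,0,0,1]
    - [0,0,-1,0,0,0,1]
    - [0,0,-1,0,0,0,1]

```text
time_s: 24.25
tool_pos: [0.5721, -0.2561, 0.2665]
tool_rot: [179.4, 0.4, 93.2]
force: [0.3, -1.0, -1.1]
grip_width: 0.0858
grasp_force: 0.0
```

```bash
python3 - <<'E'
from h import *
go([.45,.15,.33],93)
E
```

```text
row [2.0591, -0.4943, -0.3355] [0.007, 0.004, 0.002] n>= 9
```

Emit:
apply_moves:
  moves:
    - [0.25,0,-0.33,0,0,0,1]
    - [0.5,-0.1,-0.33,0,0,0,1]
    - [0.75,-0.2,-0.33,0,0,0,1]
    - [1,-0.25,-0.33,0,0,0,1]
    - [1,-0.25,-0.33,0,0,0,1]
    - [1,-0.25,-0.33,0,0,0,1]

```text
time_s: 24.85
tool_pos: [0.5072, -0.0525, 0.3258]
tool_rot: [179.9, 0.1, 93.6]
force: [0.9, 0.1, -0.7]
grip_width: 0.0871
grasp_force: 0.0
```

Emit:
apply_moves:
  moves:
    - [0.25,0,0,0,0,0,1]
    - [0.5,-0.1,0,0,0,0,1]
    - [0.75,-0.2,0,0,0,0,1]
    - [1,-0.25,0,0,0,0,1]
    - [1,-0.25,0,0,0,0,1]
    - [1,-0.25,0,0,0,0,1]
    - [1,-0.25,0,0,0,0,1]
    - [1,-0.25,0,0,0,0,1]

```text
time_s: 25.65
tool_pos: [0.4479, 0.1358, 0.3238]
tool_rot: [-180.0, -0.0, 92.9]
force: [-0.2, 0.1, 0.1]
grip_width: 0.0869
grasp_force: 0.0
```

Emit:
apply_moves:
  moves:
    - [0.25,0,0,0,0,0,1]
    - [0.5,-0.1,0,0,0,0,1]
    - [0.6,-0.1,0,0,0,0,1]
    - [0.6,-0.1,0,0,0,0,1]
    - [0.6,-0.1,0,0,0,0,1]
    - [0.6,-0.1,0,0,0,0,1]

```text
time_s: 26.25
tool_pos: [0.4219, 0.2544, 0.3236]
tool_rot: [-180.0, 0.0, 92.9]
force: [0.2, -0.3, -0.2]
grip_width: 0.0869
grasp_force: 0.0
```

```bash
python3 - <<'E'
from h import *
c,im=shoot('wrist','w5'); print(c.p)
for r in masks_of('wrist','lid')[:3]: print(r['conf'],r['location'],r['pixels'].sum(),c.at(r['location'],.013).round(4)[0],c.at(cv2.boxPoints(quad(r['pixels'])),.013)[:,:2].round(3).tolist())
c,im=shoot('top')
for t in('leek1','onion1'):
    for r in boxes_of('top',t)[:4]: print('top',t,r, c.at(r['location'],.035).round(3))
cv2.imwrite('pics/w5c.png',cv2.hconcat([cv2.imread('pics/w5.png')[0:260],cv2.resize(im[160:280,270:410,::-1],None,fx=2.16667,fy=2.16667)[:260,:240]]))
E
```

```text
[0.41745841 0.33737019 0.48528073]
0.86 [315.1, 72.7] 25203 [0.4643 0.3904 0.013 ] [[0.329, 0.448], [0.573, 0.487], [0.625, 0.317], [0.352, 0.27]]
0.73 [513.7, 121.7] 5623 [0.7538 0.3425 0.013 ] [[0.67, 0.339], [0.752, 0.421], [0.844, 0.35], [0.762, 0.26]]
top leek1 {'location': [197.4, 294.6], 'conf': 0.71} [[0.293 0.2   0.035]]
top leek1 {'location': [355.7, 236.0], 'conf': 0.59} [[ 0.464 -0.259  0.035]]
top onion1 {'location': [353.6, 201.2], 'conf': 0.84} [[ 0.569 -0.255  0.035]]
top onion1 {'location': [333.6, 219.1], 'conf': 0.75} [[ 0.515 -0.195  0.035]]
```

View pics/w5c.png

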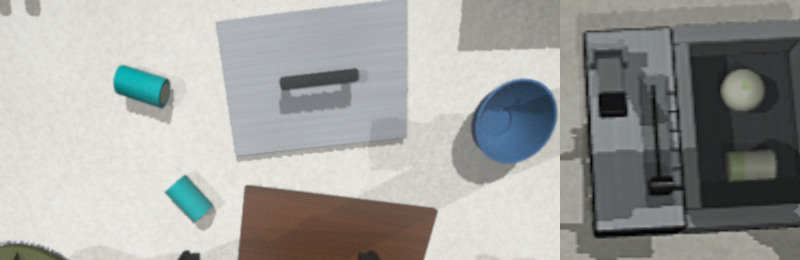

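Left: the lid's plate has corners near (217,22), (406,138) and (238,158), and its bar handle runs (281,83)–(358,75). The board is empty. Right inset: the onion and leek are in the pan and the slider is at the zero end.

```bash
python3 - <<'E'
from h import *
c=Cam('wrist')
q=c.at([[281,80],[358,73]],.053); v=q[1]-q[0]; print(q,q.mean(0),np.degrees(np.arctan2(v[1],v[0])),np.linalg.norm(v))
p=c.at([[217,22],[238,157],[406,137]],.013);print(p,p[[0,2]].mean(0))
for a,b in((1,2),(1,0)):
    v=p[b]-p[a];print(np.degrees(np.arctan2(v[1],v[0])),np.linalg.norm(v))
im=cv2.imread('pics/w5.png'); g=im[60:100,265:375].max(2); m=(g<75).astype(np.uint8)
n,l,s,ce=cv2.connectedComponentsWithStats(m); i=1+s[1:,4].argmax(); print(s[i],ce[i]+[265,60]); r=quad(l==i); print(r); b=cv2.boxPoints(r)+np.float32([265,60]); print(c.at(b,.053))
E
```

```text
[[0.41766812 0.37678259 0.053     ]
 [0.51282639 0.3902141  0.053     ]] [0.46524726 0.38349834 0.053     ] 8.034175203498721 0.09610151960600893
[[0.33051683 0.44683356 0.013     ]
 [0.36094411 0.27252013 0.013     ]
 [0.60135901 0.31415626 0.013     ]] [0.46593792 0.38049491 0.013     ]
9.825284285442908 0.24399362748506992
99.90150373967752 0.17694912308126753
[ 17  12  75  17 378] [324.14550265  80.76984127]
((53.93191146850586, 19.364439010620117), (10.582291603088379, 75.28341674804688), 83.8844985961914)
[[0.41747362 0.37897494 0.053     ]
 [0.50968139 0.3933928  0.053     ]
 [0.51255532 0.38131984 0.053     ]
 [0.41956661 0.36671715 0.053     ]]
```

```bash
python3 - <<'E'
from h import *
go([.465,.3815,.15],9.3)
print(env.get_obs()['qpos'])
E
```

```text
row [0.616, 0.2525, 0.8691] [0.0, 0.0, 0.974] n>= 10
[ 35.38574403  -1.70036441 -67.25730122  93.43233824  -1.55457301
  87.23653199 -28.76843409]
```

Emit:
apply_moves:
  moves:
    - [0.1,0.05,0.1,0,0,0.09,1]
    - [0.2,0.1,0.2,0,0,0.18,1]
    - [0.3,0.15,0.3,0,0,0.27,1]
    - [0.4,0.2,0.4,0,0,0.36,1]
    - [0.5,0.25,0.4,0,0,0.45,1]
    - [0.616,0.252,0.4,0,0,0.54,1]
    - [0.616,0.252,0.5,0,0,0.63,1]
    - [0.616,0.252,0.6,0,0,0.72,1]
    - [0.616,0.252,0.7,0,0,0.81,1]
    - [0.616,0.252,0.7,0,0,0.9,1]
    - [0.616,0.252,0.8,0,0,0.974,1]
    - [0.616,0.252,0.87,0,0,0.974,1]
    - [0.616,0.252,0.87,0,0,0.974,1]
    - [0.616,0.252,0.87,0,0,0.974,1]
    - [0.616,0.252,0.87,0,0,0.974,1]

```text
time_s: 28.0
tool_pos: [0.4646, 0.3829, 0.1507]
tool_rot: [-180.0, -0.0, 9.5]
force: [0.3, -0.5, 1.0]
grip_width: 0.087
grasp_force: 0.0
```

```bash
python3 - <<'E'
from h import *
go([.465,.3815,.029],9.3)
print(env.get_obs()['qpos'])
E
```

```text
row [0.0003, 0.0075, 0.6083] [-0.0, -0.001, 0.002] n>= 3
[  -0.31841875   22.89518796  -51.84011802   94.2280845    18.76177264
   72.0240787  -136.35143133]
```

Emit:
apply_moves:
  grip_force: 35
  moves:
    - [0,0.007,0.1,0,0,0,1]
    - [0,0.007,0.25,0,0,0,1]
    - [0,0.007,0.4,0,0,0,1]
    - [0,0.007,0.5,0,0,0,1]
    - [0,0.007,0.57,0,0,0,1]
    - [0,0.007,0.605,0,0,0,1]
    - [0,0.007,0.605,0,0,0,1]
    - [0,0.007,0.605,0,0,0,0.6]
    - [0,0.007,0.605,0,0,0,0.3]
    - [0,0.007,0.605,0,0,0,0.1]
    - [0,0.007,0.605,0,0,0,0]
    - [0,0.007,0.605,0,0,0,0]
    - [0,0.007,0.605,0,0,0,0]
    - [0,0.007,0.605,0,0,0,0]

```text
time_s: 29.4
tool_pos: [0.4645, 0.3811, 0.0289]
tool_rot: [180.0, -0.0, 9.4]
force: [-0.3, -0.6, -0.8]
grip_width: 0.0385
grasp_force: 0.0
```

Emit:
apply_moves:
  grip_force: 45
  moves:
    - [0,0,0,0,0,0,0]
    - [0,0,0,0,0,0,0]
    - [0,0,0,0,0,0,0]
    - [0,0,0,0,0,0,0]
    - [0,0,0,0,0,0,0]
    - [0,0,0,0,0,0,0]

```text
time_s: 30.0
tool_pos: [0.4645, 0.3807, 0.0288]
tool_rot: [180.0, 0.0, 9.4]
force: [0.0, -1.4, 1.6]
grip_width: 0.0154
grasp_force: 45.0
```

Emit:
apply_moves:
  moves:
    - [0,0,-0.03,0,0,0,0]
    - [0,0,-0.06,0,0,0,0]
    - [0,0,-0.15,0,0,0,0]
    - [0,0,-0.25,0,0,0,0]
    - [0,0,-0.4,0,0,0,0]
    - [0,0,-0.6,0,0,0,0]
    - [0,0,-0.8,0,0,0,0]
    - [0,0,-1,0,0,0,0]
    - [0,0,-1,0,0,0,0]
    - [0,0,-1,0,0,0,0]

```text
time_s: 31.0
tool_pos: [0.4645, 0.3817, 0.2305]
tool_rot: [-180.0, -0.1, 9.4]
force: [-0.6, -0.7, -3.5]
grip_width: 0.0157
grasp_force: 45.0
```

```bash
python3 - <<'E'
from h import *
go([.5155,-.258,.26],3.15); o=env.get_obs(); print(o['wrist_torque'],o['qpos'])
E
```

```text
row [-0.2728, 3.1971, -0.1502] [-0.001, -0.002, 0.073] n>= 13
[ 0.02220274  0.03099687 -0.03388896] [   1.07175811   19.41421071  -53.45231688   88.47367882   15.80095006
   79.92143301 -134.1188443 ]
```

Emit:
apply_moves:
  moves:
    - [0,0.0,-0.15,0,0,0,0]
    - [0,0.1,-0.15,0,0,0,0]
    - [-0.02,0.25,-0.15,0,0,0.01,0]
    - [-0.04,0.4,-0.15,0,0,0.02,0]
    - [-0.06,0.55,-0.15,0,0,0.03,0]
    - [-0.07,0.7,-0.15,0,0,0.03,0]
    - [-0.08,0.85,-0.15,0,0,0.03,0]
    - [-0.08,1,-0.15,0,0,0.03,0]

```text
time_s: 31.8
tool_pos: [0.48, 0.1795, 0.2572]
tool_rot: [180.0, 0.2, 6.8]
force: [0.8, 0.3, -3.5]
grip_width: 0.0156
grasp_force: 45.0
```

Emit:
apply_moves:
  moves:
    - [0,0.15,0,0,0,0,0]
    - [-0.02,0.3,0,0,0,0.01,0]
    - [-0.04,0.45,0,0,0,0.02,0]
    - [-0.06,0.6,0,0,0,0.03,0]
    - [-0.07,0.75,0,0,0,0.03,0]
    - [-0.08,0.9,0,0,0,0.03,0]
    - [-0.08,1,0,0,0,0.03,0]

```text
time_s: 32.5
tool_pos: [0.4878, -0.022, 0.257]
tool_rot: [180.0, 0.2, 4.1]
force: [-0.0, -0.0, -3.9]
grip_width: 0.0153
grasp_force: 45.0
```

```bash
python3 - <<'E'
from h import *
go([.5155,-.258,.26],3.15); o=env.get_obs(); print(o['grip_width'],o['qpos'])
E
```

```text
row [0.0536, 1.1869, -0.0148] [0.0, 0.003, 0.011] n>= 5
0.01526312913707333 [ 37.08460466  -0.95437388 -36.84059771 101.05305415  -0.54819222
  79.92724243 -85.54314605]
```

Emit:
apply_moves:
  moves:
    - [0.01,0.15,0,0,0,0.01,0]
    - [0.02,0.3,0,0,0,0.01,0]
    - [0.03,0.45,0,0,0,0.01,0]
    - [0.04,0.6,0,0,0,0.01,0]
    - [0.05,0.75,0,0,0,0.01,0]
    - [0.05,0.9,0,0,0,0.01,0]
    - [0.05,1,0,0,0,0.01,0]
    - [0.05,1,0,0,0,0.01,0]
    - [0.05,1,0,0,0,0.01,0]

```text
time_s: 33.4
tool_pos: [0.5137, -0.2171, 0.2578]
tool_rot: [-179.9, 0.1, 3.4]
force: [-0.6, 1.5, -3.1]
grip_width: 0.0153
grasp_force: 45.0
```

```bash
python3 - <<'E'
from h import *
go([.5155,-.258,.20],3.15)
c,im=shoot('top','t2'); print(boxes_of('top','lid')[:2])
c,im=shoot('scene','s2')
E
```

```text
row [-0.0024, 0.2052, 0.2885] [-0.002, 0.001, 0.003] n>= 2
[{'location': [328.9, 215.6], 'conf': 0.86}]
```

View pics/s2.png

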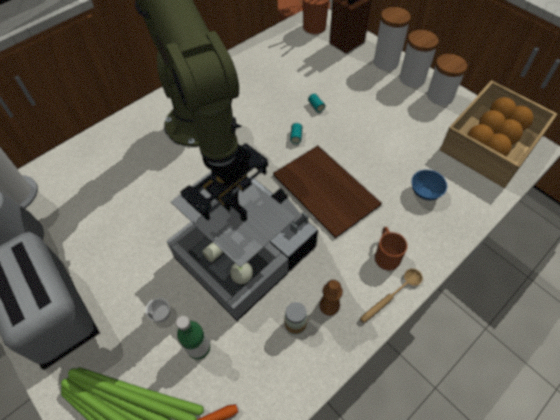

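The scene view shows the lid level in the gripper at (235,215), both vegetables in the pan at (213,252) and (241,271), and all the bystanders standing.

Emit:
apply_moves:
  moves:
    - [0,0.1,0,0,0,0,0]
    - [0,0.2,0,0,0,0.003,0]
    - [0,0.205,0.1,0,0,0.003,0]
    - [0,0.205,0.2,0,0,0.003,0]
    - [0,0.205,0.3,0,0,0.003,0]
    - [0,0.205,0.4,0,0,0.003,0]
    - [0,0.205,0.5,0,0,0.003,0]
    - [0,0.205,0.58,0,0,0.003,0]
    - [0,0.205,0.6,0,0,0.003,0]
    - [0,0.205,0.6,0,0,0.003,0]

```text
time_s: 34.55
tool_pos: [0.5161, -0.2597, 0.1384]
tool_rot: [-180.0, 0.1, 3.1]
force: [-0.1, 0.3, -3.2]
grip_width: 0.0154
grasp_force: 45.0
```

```bash
python3 - <<'E'
from h import *
go([.5155,-.258,.1165],3.15)
E
```

```text
row [-0.0024, -0.0087, 0.1095] [-0.0, 0.001, -0.001] n>= 1
```

Emit:
apply_moves:
  moves:
    - [-0.002,-0.008,0,0,0,0,0]
    - [-0.002,-0.008,0.03,0,0,0,0]
    - [-0.002,-0.008,0.06,0,0,0,0]
    - [-0.002,-0.008,0.09,0,0,0,0]
    - [-0.002,-0.008,0.11,0,0,0,0]
    - [-0.002,-0.008,0.11,0,0,0,0]

```text
time_s: 35.15
tool_pos: [0.5159, -0.2572, 0.1164]
tool_rot: [-180.0, 0.0, 3.1]
force: [0.3, -0.5, -3.3]
grip_width: 0.0155
grasp_force: 45.0
```

Emit:
apply_moves:
  moves:
    - [0,0,0.005,0,0,0,0]
    - [0,0,0.01,0,0,0,0]
    - [0,0,0.012,0,0,0,0]
    - [0,0,0.012,0,0,0,0]

```text
time_s: 35.55
tool_pos: [0.5162, -0.2573, 0.1158]
tool_rot: [180.0, -0.0, 3.1]
force: [-3.2, 1.6, 4.4]
grip_width: 0.0154
grasp_force: 45.0
```

Emit:
apply_moves:
  moves:
    - [0,0,0,0,0,0,0.2]
    - [0,0,0,0,0,0,0.4]
    - [0,0,0,0,0,0,0.5]
    - [0,0,0,0,0,0,0.5]
    - [0,0,-0.2,0,0,0,0.5]
    - [0,0,-0.4,0,0,0,0.5]
    - [0,0,-0.6,0,0,0,0.5]
    - [0,0,-0.8,0,0,0,0.7]
    - [0,0,-1,0,0,0,0.7]
    - [0,0,-1,0,0,0,0.7]

```text
time_s: 36.55
tool_pos: [0.5188, -0.2581, 0.3211]
tool_rot: [179.7, -0.5, 3.1]
force: [0.8, 0.1, 0.9]
grip_width: 0.0581
grasp_force: 0.0
```

```bash
python3 - <<'E'
from h import *
go([.468,-.175,.33],93.1)
E
```

```text
row [-0.2304, -0.4286, -0.0491] [0.008, -0.002, -1.047] n>= 11
```

Emit:
apply_moves:
  moves:
    - [-0.02,-0.04,0,0,0,-0.1,1]
    - [-0.05,-0.08,0,0,0,-0.2,1]
    - [-0.1,-0.12,0,0,0,-0.3,1]
    - [-0.15,-0.2,-0.05,0,0,-0.4,1]
    - [-0.2,-0.3,-0.05,0,0,-0.5,1]
    - [-0.23,-0.4,-0.05,0,0,-0.6,1]
    - [-0.23,-0.43,-0.05,0,0,-0.7,1]
    - [-0.23,-0.43,-0.05,0,0,-0.8,1]
    - [-0.23,-0.43,-0.05,0,0,-0.9,1]
    - [-0.23,-0.43,-0.05,0,0,-1,1]
    - [-0.23,-0.43,-0.05,0,0,-1,1]
    - [-0.23,-0.43,-0.05,0,0,-1,1]

```text
time_s: 37.75
tool_pos: [0.4653, -0.1739, 0.3241]
tool_rot: [-180.0, -0.0, 88.9]
force: [0.5, -0.1, 0.0]
grip_width: 0.0867
grasp_force: 0.0
```

```bash
python3 - <<'E'
from h import *
c,im=shoot('wrist','w6'); o=env.get_obs(); print(o['tool_pos'],o['tool_rot'],c.p)
for t,z in {'fader_top':.149,'lever_tip':.17,'lid':.1}.items():
    for r in masks_of('wrist',t)[:2]: print(t,r['conf'],r['location'],r['pixels'].sum(),c.at(r['location'],z).round(4)[0])
ct,_=shoot('top')
for r in masks_of('top','lid')[:2]: print('top lid',r['conf'],ct.at(r['location'],.1),ct.at(cv2.boxPoints(quad(r['pixels'])),.1)[:,:2].round(3).tolist())
cv2.imwrite('pics/w6c.png',cv2.resize(im[60:270,190:500,::-1],None,fx=2.5,fy=2.5,interpolation=cv2.INTER_CUBIC))
E
```

```text
[ 0.46536564 -0.17394281  0.32420535] [-1.79980725e+02 -6.70702018e-03  8.89063451e+01] [ 0.46675609 -0.09092442  0.48580843]
fader_top 0.7 [360.9, 91.2] 3213 [ 0.5481 -0.073   0.149 ]
fader_top 0.62 [242.6, 155.4] 616 [ 0.4287 -0.1335  0.149 ]
lever_tip 0.83 [362.9, 91.0] 3147 [ 0.5449 -0.0739  0.17  ]
lid 0.9 [313.4, 226.5] 21572 [ 0.5084 -0.2311  0.1   ]
lid 0.68 [242.7, 152.3] 600 [ 0.4234 -0.136   0.1   ]
top lid 0.93 [[ 0.43969975 -0.32650139  0.1       ]] [[0.575, -0.117], [0.647, -0.18], [0.445, -0.394], [0.377, -0.329]]
```

View pics/w6c.png

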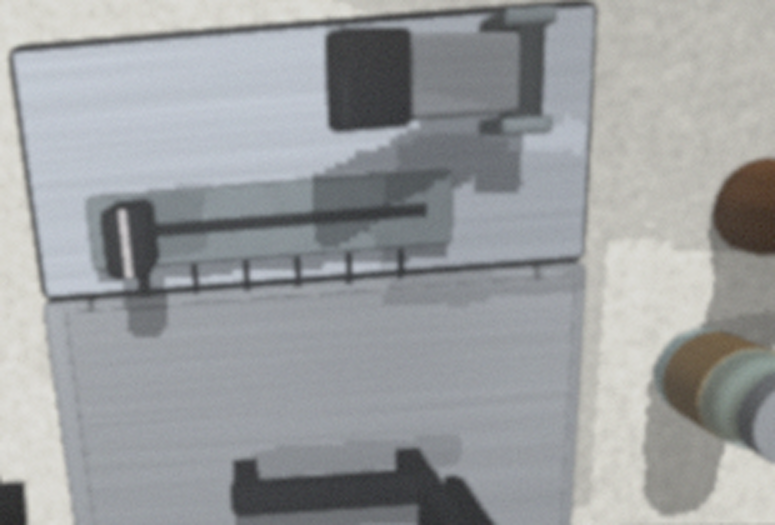

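The lid sits flat and square in the pan's mouth, with the slider grip at crop (127,238) on the zero tick and the lever still raised. Next is the slider to mark 2.

```bash
python3 - <<'E'
from h import *
c=Cam('wrist'); print(c.at(np.array([[124,240],[122,210],[126,276]])/2.5+[190,60],.149).round(4))
go([.4257,-.1344,.2],93.1)
E
```

```text
[[ 0.4255 -0.1343  0.149 ]
 [ 0.4254 -0.122   0.149 ]
 [ 0.4256 -0.1494  0.149 ]]
row [0.1945, -0.2021, 0.6225] [-0.0, 0.0, -0.047] n>= 3
```

Emit:
apply_moves:
  moves:
    - [0.194,-0.202,0.2,0,0,-0.047,0.7]
    - [0.194,-0.202,0.4,0,0,-0.047,0.7]
    - [0.194,-0.202,0.6,0,0,-0.047,0.7]
    - [0.194,-0.202,0.6,0,0,-0.047,0.7]
    - [0.194,-0.202,0.7,0,0,-0.047,0.7]
    - [0.194,-0.202,0.8,0,0,-0.047,0.7]
    - [0.194,-0.202,0.9,0,0,-0.047,0.7]
    - [0.194,-0.202,1.0,0,0,-0.047,0.7]
    - [0.194,-0.202,1.0,0,0,-0.047,0.7]
    - [0.194,-0.202,1.0,0,0,-0.047,0.7]

```text
time_s: 39.05
tool_pos: [0.427, -0.135, 0.1263]
tool_rot: [179.9, 0.0, 93.1]
force: [0.5, -0.1, 0.6]
grip_width: 0.0611
grasp_force: 0.0
```

```bash
python3 - <<'E'
from h import *
go([.4257,-.1344,.123],93.1)
E
```

```text
row [0.0035, -0.0062, 0.0166] [0.001, 0.0, -0.0] n>= 1
```

Emit:
apply_moves:
  grip_force: 10
  moves:
    - [0.003,-0.006,0.016,0,0,0,0.6]
    - [0.003,-0.006,0.016,0,0,0,0.4]
    - [0.003,-0.006,0.016,0,0,0,0.25]
    - [0.003,-0.006,0.016,0,0,0,0]
    - [0.003,-0.006,0.016,0,0,0,0]
    - [0.003,-0.006,0.016,0,0,0,0]
    - [0.003,-0.006,0.016,0,0,0,0]
    - [0.003,-0.006,0.016,0,0,0,0]

```text
time_s: 39.85
tool_pos: [0.4257, -0.1339, 0.1216]
tool_rot: [179.8, 0.0, 93.1]
force: [5.5, -0.5, -3.4]
grip_width: 0.0199
grasp_force: 10.0
```

```bash
python3 - <<'E'
from h import *
go([.4756,-.1317,.123],93.1)
E
```

```text
row [-0.0025, 0.2497, -0.0062] [0.002, 0.0, 0.001] n>= 1
```

Emit:
apply_moves:
  moves:
    - [0,0.03,0,0,0,0,0]
    - [0,0.06,0,0,0,0,0]
    - [0,0.09,0,0,0,0,0]
    - [0,0.12,0,0,0,0,0]
    - [0,0.15,0,0,0,0,0]
    - [0,0.18,0,0,0,0,0]
    - [0,0.21,0,0,0,0,0]
    - [0,0.235,0,0,0,0,0]
    - [0,0.25,0,0,0,0,0]
    - [0,0.25,0,0,0,0,0]
    - [0,0.25,0,0,0,0,0]

```text
time_s: 40.95
tool_pos: [0.4754, -0.1311, 0.1216]
tool_rot: [179.9, 0.0, 93.1]
force: [2.6, 0.5, 3.9]
grip_width: 0.0203
grasp_force: 10.0
```

```bash
python3 - <<'E'
from h import *
go([.4756,-.1317,.123],93.1); print(env.get_obs()['tool_pos'])
E
```

```text
row [-0.0028, 0.0006, -0.007] [0.001, 0.0, 0.0] n>= 1
[ 0.47544399 -0.13113979  0.12159136]
```

Within 0.2 mm. Release, rise and check it by eye.

Emit:
apply_moves:
  moves:
    - [0,0,0,0,0,0,0.3]
    - [0,0,0,0,0,0,0.5]
    - [0,0,0,0,0,0,0.6]
    - [0,0,-0.2,0,0,0,0.6]
    - [0,0,-0.4,0,0,0,0.6]
    - [0,0,-0.6,0,0,0,0.6]
    - [0,0,-0.8,0,0,0,0.6]
    - [0,0,-1,0,0,0,0.6]
    - [-0.1,0,-1,0,0,0,0.3]
    - [-0.2,0,-1,0,0,0,0]
    - [-0.2,0,-1,0,0,0,0]
    - [-0.2,0,-1,0,0,0,0]

```text
time_s: 42.15
tool_pos: [0.4755, -0.1719, 0.3193]
tool_rot: [-179.8, -0.1, 93.0]
force: [-0.8, -0.1, 0.7]
grip_width: 0.0279
grasp_force: 0.0
```

```bash
python3 - <<'E'
from h import *
c,im=shoot('wrist','w7'); o=env.get_obs(); print(o['tool_pos'],o['tool_rot'],c.p)
for r in masks_of('wrist','fader_top')[:2]: print(r['conf'],r['location'],r['pixels'].sum(),c.at(r['location'],.149).round(4)[0])
print(c.proj([[.4754,-.1317,.149],[.4778,-.1585,.095]]))
cv2.imwrite('pics/w7c.png',cv2.resize(im[50:260,190:500,::-1],None,fx=2.5,fy=2.5,interpolation=cv2.INTER_CUBIC))
E
```

```text
[ 0.47584615 -0.17102071  0.31961522] [-1.79852004e+02 -1.26745887e-01  9.30952050e+01] [ 0.47138484 -0.08935322  0.48118083]
0.63 [282.2, 153.6] 596 [ 0.4764 -0.1293  0.149 ]
[[281.12374048 155.92875326]
 [281.66327342 172.57996152]]
```

View pics/w7c.png

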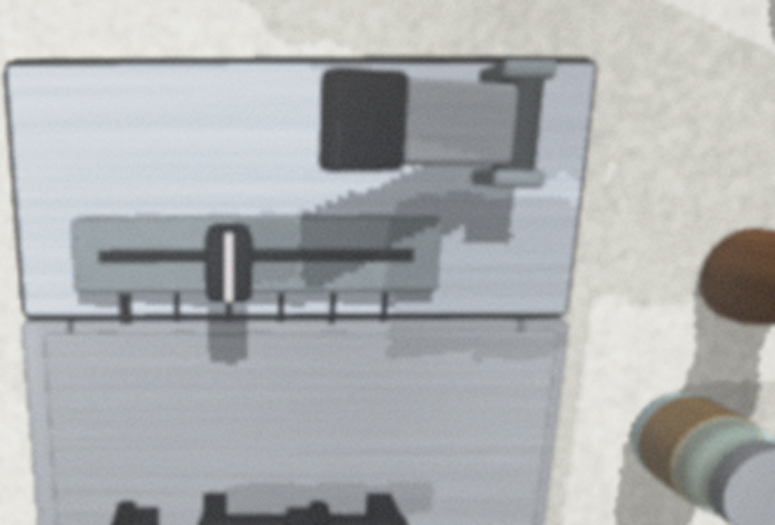

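The slider's white line at crop (228,265) lies over the second thin tick (228,305), so it is at mark 2. The lever pad is at (363,120), still raised.

```bash
python3 - <<'E'
from h import *
c=Cam('wrist');print(c.at(np.array([[364,121]])/2.5+[190,50],.17))
go([.514,-.075,.19],93.1)
E
```

```text
[[ 0.52248147 -0.07286142  0.17      ]]
row [0.4658, 0.2171, 0.6503] [-0.001, -0.001, 0.001] n>= 4
```

Emit:
apply_moves:
  moves:
    - [0.2,0.1,0,0,0,0,0]
    - [0.466,0.217,0.1,0,0,0,0]
    - [0.466,0.217,0.3,0,0,0,0]
    - [0.466,0.217,0.5,0,0,0,0]
    - [0.466,0.217,0.62,0,0,0,0]
    - [0.466,0.217,0.65,0,0,0,0]
    - [0.466,0.217,0.65,0,0,0,0]

```text
time_s: 42.95
tool_pos: [0.5142, -0.0752, 0.1907]
tool_rot: [-179.9, -0.0, 93.2]
force: [-0.8, -0.2, -0.0]
grip_width: 0.0006
grasp_force: 0.0
```

```bash
python3 - <<'E'
from h import *
go([.514,-.075,.128],93.1); print(env.get_obs()['tool_pos'])
E
```

```text
row [0.001, -0.0006, 0.3137] [-0.001, -0.001, 0.001] n>= 2
[ 0.51423078 -0.07523155  0.1907341 ]
```

Emit:
apply_moves:
  moves:
    - [0,0,0.05,0,0,0,0]
    - [0,0,0.1,0,0,0,0]
    - [0,0,0.14,0,0,0,0]
    - [0,0,0.18,0,0,0,0]
    - [0,0,0.22,0,0,0,0]
    - [0,0,0.25,0,0,0,0]
    - [0,0,0.28,0,0,0,0]
    - [0,0,0.3,0,0,0,0]
    - [0,0,0.3,0,0,0,0]

```text
time_s: 43.85
tool_pos: [0.5149, -0.0757, 0.1311]
tool_rot: [-180.0, -0.0, 93.1]
force: [0.2, 0.5, -0.1]
grip_width: 0.0006
grasp_force: 0.0
```

Emit:
apply_moves:
  moves:
    - [0,0,0.01,0,0,0,0]
    - [0,0,0.015,0,0,0,0]
    - [0,0,0.015,0,0,0,0]

```text
time_s: 44.15
tool_pos: [0.5151, -0.0757, 0.1305]
tool_rot: [180.0, 0.1, 93.1]
force: [-5.8, -0.1, 13.8]
grip_width: 0.0003
grasp_force: 7.2
```

Emit:
apply_moves:
  moves:
    - [0,0,-0.05,0,0,0,0]
    - [0,0,-0.2,0,0,0,0]
    - [0,0,-0.4,0,0,0,0]
    - [0,0,-0.6,0,0,0,0]
    - [0,0,-0.8,0,0,0,0]
    - [0,0,-1,0,0,0,0]
    - [-0.25,-0.1,-1,0,0,0,0]
    - [-0.5,-0.2,-1,0,0,0,0]
    - [-0.5,-0.2,-1,0,0,0,0]
    - [-0.5,-0.2,-1,0,0,0,0]

```text
time_s: 45.15
tool_pos: [0.4795, -0.18, 0.3281]
tool_rot: [-180.0, -0.0, 92.8]
force: [0.1, 0.4, -0.4]
grip_width: 0.0003
grasp_force: 0.0
```

```bash
python3 - <<'E'
from h import *
c,im=shoot('wrist','w8'); c2,im2=shoot('scene')
for n,cc,z in(('wrist',c,.129),('scene',c2,.129)):
    print(n,[(r['conf'],cc.at(r['location'],z).round(3)) for r in boxes_of(n,'lever_tip')[:1]])
a=cv2.resize(im[20:260,180:500,::-1],(400,300)); b=cv2.resize(im2[140:365,140:440,::-1],(400,300))
cv2.imwrite('pics/w8c.png',cv2.hconcat([a,b]))
E
```

```text
wrist [(0.8, array([[ 0.547, -0.072,  0.129]]))]
scene [(0.82, array([[ 0.557, -0.084,  0.129]]))]
```

View pics/w8c.png

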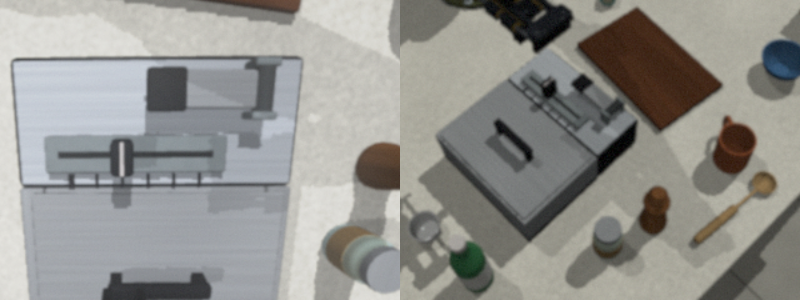

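The lever lies level and stays down: its shadow now hugs it, and contact at z 0.1305 gave a firm 14 N stop. The slider is on mark 2, the lid is seated flat, and the bystanders are standing. Handing in.

```bash
python3 - <<'E'
from h import *
c=Cam('wrist'); print(c.at([[313.6,90.4]],.129)); print(env.sign_off())
E
```

```text
[[ 0.51173977 -0.06905893  0.129     ]]
the job is handed in; nothing more can be done
None
```

The job is done and handed in, with no verdict shown: I slid the slider to zero first, then put the onion and leek (two vegetables) in the pan, seated the lid flat, set the slider to mark 2, and pressed the start lever, which stays down.

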